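# Snap the overcap onto a refilled mist bottle and lift it by the cap

### The arm

A 6-joint arm with a two-finger parallel gripper is mounted at the origin on a cart in front of the work surface, level with it; the furniture and walls round the work are solid. World frame = base frame: x ahead of the robot, y to its left, z up, the work surface at z = 0. Lengths are in m, angles in rad, forces in N, time in s.
With the tool pointing down it reaches from about 0.375 to 0.9 m from the base axis. Payload 3.1 kg.
Tool frame: the origin (TCP) lies between the finger pads; the fingertips stand manip.finger_overhang ahead of it and the grasp point (between the pads) lies 5 mm behind it (manip.finger_overhang is the distance from the TCP to the fingertips, in m); z points along the fingers, y is the line along which they close (so a half turn about z gives the same grasp; the last joint's range is limited). The gripper opens to 85 mm and grips with 20 to 120 N. Pads are 22 mm wide; open, the fingers measure 114 mm over their backs; the gripper's body (76 mm by 85 mm) begins 54 mm behind the grasp point. The pads swing forward as they close: fully open they stand 13 mm farther back than shut.
Start: joints at [1.04, 0.527, 1.433, -0, 1.181, -0.178], TCP at [0.215, 0.587, 0.245] pointing down, gripper open.
Joint ranges: [-3.08, 3.08], [-0.75, 2.2], [0.22, 2.44], [-1.43, 4.57], [0, 2.65], [-2.85, 2.85]. Speed limits (rad/s): [2.79, 2.79, 3.14, 3.14, 3.14, 3.14].

### API

Orientations are given as a unit quaternion [x, y, z, w].
In Python, from station import manip gives the robot as it stands.
- The arm moves only by the tool drive_tool, never from a script. Its argument "plan" is a list of rows, each a list of 7 numbers: the shift along the tool's x, y, z in m, then the turn, a rotation vector about the tool's x, y, z in degrees, then the opening, from -1 (shut) to 1 (fully open). In form: [[x, y, z, wx, wy, wz, gripper], ...]. A call has 1 to 10 rows; each row shifts and turns the commanded pose from where the row before left it, along the tool's axes as they then stand; what a row does not reach is not made up. A row lasts 1/10 s, in which the tool goes at most 50 mm and 8.59 degrees, less where a joint would pass 70% of its speed; a pose out of reach is approached as far as the arm can. A call is refused whole if a number of a shift passes 0.05 or a number of a turn 8.59, either way. A call with a gripper value outside its range is refused whole. The fingers move at their own pace and stop on an object; "newtons" is the grip in N (left out, the last holds). Time passes only in rows, so rows that do not move let the fingers close. It gives the time, the measured TCP pose, the force, the opening and the grip force at its end, in the units of the state.
- manip.sense(): the state, without advancing time (a new reading comes with each control period).
- manip.snapshot(name): name is "side" or "top" or "wrist"; returns a dict with "image" (420x560x3 uint8, red, green, blue), "z_map" (420x560 float32, m along the optical axis (not along the pixel's ray), 0 where there is no reading), "fov_y" (degrees; the focal length in pixels is half the picture's height over the tangent of half this angle, whatever the lens; pixels are square), "cx", "cy" (the principal point, pixels), "k1" (the pictures are not rectified: a ray, as slopes to the right and down, at radius r is drawn at 1 + k1 r^2 times it, then the intrinsics apply), "extrinsics" (4x4, takes a point from camera to world coordinates); the wrist camera has in their place "mount" (4x4, takes a point from camera to tool coordinates, whose origin is the TCP and whose axes are the flange's). Camera axes: x right, y up, looking along -z (the intrinsics and any distortion apply to the point x, -y, -z); pixel columns grow to the right and rows downward; lengths in m; the calibration is good to about 2 mm. A picture is of the moment at which its call begins: read the wrist's pose just before it.
- manip.sign_off(): hands the job in; it is judged then, once.
The state is a dict: "t": time; "q": joint angles; "qd": joint speeds; "tau": joint torques, N m; "tcp_pos": TCP position; "tool_rot": TCP orientation; "force": force on the tool from outside, world axes, zero at the start; "ft_torque": the same for the moment, N m; "finger_gap": opening from 0.0 (shut) to 1.0 (fully open); "gripper_force": force on a finger pad.
Only numpy, scipy, OpenCV 4.12 (cv2) and the standard library are available. Lean on these libraries where they do the work, as an engineer would, in place of code of your own. Each camera call takes 0.05 s, during which the arm holds its last target. There are 200 camera calls.

### The job

The refilled mist bottle on the worktop still lacks its overcap: take it out of the basket (the tall, straight-sided, flat-topped cap; leave everything else in the basket), set it over the spray head and press it straight down until it clicks past the lugs of the collar, then keep pressing firmly for about a second after the click, with the bottle standing on the worktop, so that it is fully home. Now prove the snap: lift the bottle by its cap alone until it hangs upright several centimetres clear of the worktop, and finish while still holding it up there, at rest. Do not tip the bottle over or push the cup, the jar and the dropper bottle about.

Things in the scene. Friction and masses are not known exactly. Their poses are not given: they have to be found in the camera images.
- bottle: mist bottle, loose, upright, 0.14 to 0.23 kg. White body 50 mm across, shoulder from 92 mm up to a flat ledge 42 mm across at height 110 mm; black collar 25 mm across from there to 129 mm, with 4 rounded sprung snap lugs 90 degrees apart (31 mm across them, their middle at 120 mm); black spray head 17 mm across, up to 148 mm. Origin: centre of its underside, z up.
- seat (a point): centre of the bottle's ledge, 110 mm above its underside; the overcap's rim stands on it when home. The cap meets the lugs with its rim 12 mm above the ledge; 10 to 12 N push it over them; the force drops with the rim about 7 mm above the ledge, the cap snaps down and stops hard on the ledge. Pulling it off takes about as much.
- overcap: the bottle's overcap: black plain cylinder 37 mm across, 46 mm tall, flat top, thin raised ring 7.5 mm above its rim; open below (bore 32 mm wide, 43 mm deep; inner snap lip 27.4 mm wide, 2.5 to 5 mm above the rim); 20 g. Stands mouth down in the basket. Origin: centre of its rim (underside), z towards the closed top.
- screw_cap: another cap, to be left in the basket: black, ribbed, low and wide, 45 mm across, 22 mm tall. Origin at the centre of its underside.
- slim_cap: another cap, to be left in the basket: black, slim and tapered, 23 mm across, 54 mm tall. Origin at the centre of its underside.
- dome_cap: another cap, to be left in the basket: black, round-domed, 33 mm across, 33 mm tall. Origin at the centre of its underside.
- clip: pink hair clip lying in the middle of the basket, 12 x 62 x 17 mm, its length along the basket's y. Origin at the centre of its underside.
- basket: white basket, does not move: 177 mm (its x) by 238 mm (its y), 78 mm tall; inner floor 132 by 192 mm, 4 mm above the worktop, upright walls. The four caps stand in its quarters, 31 to 41 mm (x) and 38 to 51 mm (y) from the middle, any cap in any quarter; fingers have room on both sides of a cap along the basket's y. Origin: centre of its underside.
- cup: white plastic measuring cup, 64 mm across, 61 mm tall, standing by; origin at the centre of its underside.
- jar: black and white cream jar with lid, 72 mm across, 86 mm tall, standing by; origin at the centre of its underside.
- serum: amber dropper bottle with black bulb, 34 mm across, 102 mm tall, standing by; origin at the centre of its underside.
Things that resemble listed ones, but are neither listed nor needed, are in the scene too. Leave any pink or turquoise look-alike of the overcap alone.

How it is judged:
By the outcome, as a careful person would: the job done as asked, in the order asked, and still so for the second after the job is handed in, while the arm keeps its last pose, push and grip.
It also fails if it takes over 51 s, if anything falls off the work surface, if the arm or the gripper's body presses on something with over 40 N, if the wrist force passes 120 N, or if a joint passes its speed limit or range.

## Working session

There is one attempt and no reset: what is moved stays moved. The work goes in short steps, Python scripts to look and compute and a tool call to move; the robot and the scene stay as the last step left them, time stands still between calls to the robot, and variables do not carry over. Pictures are saved under pics/ and viewed, at most 10 in all, crops included, and the job is handed in when it is done.

Besides the shell and the picture viewer there is one more tool, called after "Emit:" as name([rows], argument=value, ...), one row to a line, values as JSON. drive_tool: Moves the arm, as the interface text tells. Its arguments: {"type":"object","properties":{"plan":{"type":"array"},"newtons":{"type":"number"}},"required":["plan"]}

```bash
ls; mkdir -p pics; cat > h.py <<'E'
import numpy as np, cv2
from station import manip
from scipy.spatial.transform import Rotation as R
def shot(n):
    st=manip.sense(); s=manip.snapshot(n)
    h=s["image"].shape[0]; f=h/2/np.tan(np.radians(s["fov_y"])/2)
    s["K"]=np.array([[f,0,s["cx"]],[0,f,s["cy"]],[0,0,1.]])
    if "extrinsics" in s: s["T"]=np.array(s["extrinsics"])
    else:
        T=np.eye(4);T[:3,:3]=R.from_quat(st["tool_rot"]).as_matrix();T[:3,3]=st["tcp_pos"];s["T"]=T@np.array(s["mount"])
    return s
def rays(s,uv):
    p=cv2.undistortPoints(np.float64(uv).reshape(-1,1,2),s["K"],np.array([s["k1"],0,0,0.]))[:,0]
    return np.c_[p[:,0],-p[:,1],-np.ones(len(p))]
def plane(s,uv,z):
    d=rays(s,uv)@s["T"][:3,:3].T; o=s["T"][:3,3]
    return o+d*((z-o[2])/d[:,2])[:,None]
def cloud(s):
    h,w=s["z_map"].shape; v,u=np.mgrid[:h,:w]
    d=rays(s,np.c_[u.ravel(),v.ravel()])*s["z_map"].reshape(-1,1)
    return (d@s["T"][:3,:3].T+s["T"][:3,3]).reshape(h,w,3)
E
python3 - <<'E'
from h import *
print(manip.sense(), manip.finger_overhang)
import pickle
for n in("top","side","wrist"):
    s=shot(n); cv2.imwrite(f"pics/{n}0.png",s["image"][:,:,::-1]); pickle.dump(s,open(n+".pkl","wb"))
    print(n,s["fov_y"],s["k1"],s["T"].round(3).tolist())
E
```

```text
pics
{'t': 0.0, 'q': array([ 1.04048069e+00,  5.28477255e-01,  1.43391154e+00, -4.60949268e-06,
        1.18137245e+00, -1.78530311e-01]), 'qd': array([-1.17427223e-03,  1.17670009e-03, -1.41287235e-03,  7.57429643e-04,
        8.02181212e-05,  3.73390643e-05]), 'tau': array([-5.55011648e-04, -4.42352450e+01, -1.78024489e+01, -4.36616201e-04,
        8.48292257e-03, -1.71969975e-05]), 'tcp_pos': array([0.2149987 , 0.58612805, 0.24432382]), 'tool_rot': array([ 1.74986131e-01,  9.84570301e-01, -1.01764273e-03, -3.74305147e-04]), 'force': array([0.44730371, 0.57200016, 0.11885212]), 'ft_torque': array([-0.00384131, -0.00713054, -0.02929118]), 'gripper_force': 0.0, 'finger_gap': 1.002582439811044} 0.014
top 44.621484304847996 -0.03407023785873206 [[-0.022, 0.994, -0.109, 0.387], [-0.999, -0.025, -0.02, 0.103], [-0.023, 0.108, 0.994, 1.211], [0.0, 0.0, 0.0, 1.0]]
side 50.24502780766939 -0.009487941193629156 [[0.668, 0.45, -0.593, -0.218], [-0.744, 0.403, -0.533, -0.576], [-0.001, 0.797, 0.604, 0.868], [0.0, 0.0, 0.0, 1.0]]
wrist 62.885082851193836 -0.018685422474054737 [[0.344, -0.905, -0.25, 0.151], [0.939, 0.331, 0.093, 0.609], [-0.001, -0.267, 0.964, 0.374], [0.0, 0.0, 0.0, 1.0]]
```

View pics/top0.png

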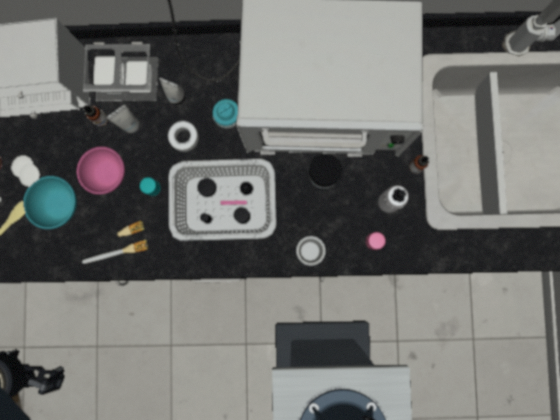

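View pics/side0.png

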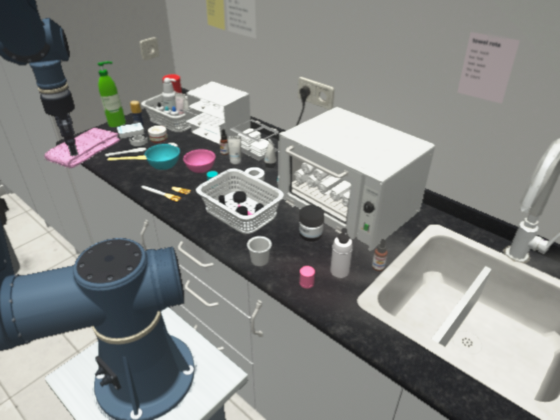

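Top view: the basket is centred near (222,200). It holds four black caps at (207,187), (246,188), (206,218) and (242,215). The bottle is at (397,198), the jar at (325,170), the cup at (311,250) and the serum at (420,163). Look-alikes of the overcap are turquoise at (149,186) and pink at (376,241).

```bash
python3 - <<'E'
from h import *
import pickle
s=pickle.load(open("top.pkl","rb")); P=cloud(s); im=s["image"]
crop=lambda s,u,v,w,h,k:cv2.resize(s["image"][v:v+h,u:u+w,::-1],None,fx=k,fy=k,interpolation=cv2.INTER_CUBIC)
a=crop(s,162,152,120,96,6)
sd=pickle.load(open("side.pkl","rb")); b=crop(sd,190,165,180,110,4)
cv2.imwrite("pics/c1.png",cv2.resize(np.vstack([cv2.resize(a,(720,576)),cv2.resize(b,(720,440))]),(420,592)))
# walls/basket
g=cv2.cvtColor(im,cv2.COLOR_RGB2HSV)
reg=np.zeros(g.shape[:2],np.uint8); reg[172:230,188:260]=1
m=((g[...,2]<70)&(reg>0)).astype(np.uint8)
n,l,st,c=cv2.connectedComponentsWithStats(m)
for i in range(1,n):
    if st[i,4]>30:
        k=l==i; z=P[k][:,2]; print("dark",c[i].round(1),st[i],"z",np.percentile(z,[5,50,95]).round(3), "xy@med",plane(s,c[i],np.percentile(z,60)).round(3))
for nm,u,v in(("bottle",397,198),("jar",325,170),("cup",311,250),("serum",420,163),("basket",222,200),("pinkcap",376,241)):
    Q=P[v-14:v+15,u-14:u+15].reshape(-1,3); zz=Q[:,2]; ok=zz>(0.03)
    Q=Q[ok]; print(nm,len(Q),Q[:,2].max().round(3) if len(Q) else 0,np.median(Q,0).round(3),Q.min(0).round(3),Q.max(0).round(3))
Q=P[150:250,160:285].reshape(-1,3); w=Q[(Q[:,2]>.07)&(Q[:,2]<.09)]
r=cv2.minAreaRect((w[:,:2]*1000).astype(np.float32)); print("rim rect",r,len(w))
# same on side
P2=cloud(sd)
Q=P2[225:285,320:362].reshape(-1,3); ok=(Q[:,2]>.115)&(Q[:,2]<.155); print("bottle side",Q[ok].min(0),Q[ok].max(0),ok.sum())
ok=(Q[:,2]>.02)&(Q[:,2]<.085);print("body",Q[ok].min(0),Q[ok].max(0))
Q=P[140:160,230:420].reshape(-1,3);print("oven",np.percentile(Q[Q[:,2]>.1],[1,5,50],axis=0).round(3))
E
```

```text
dark [206.6 187. ] [198 179  18  17 240] z [0.023 0.027 0.031] xy@med [[0.575 0.301 0.027]]
dark [246.1 187.9] [241 183  12  11 104] z [0.022 0.034 0.039] xy@med [[0.569 0.207 0.034]]
dark [241.6 215. ] [234 208  16  15 174] z [0.046 0.051 0.054] xy@med [[0.504 0.217 0.051]]
dark [205.9 218. ] [201 214  11   9  68] z [0.026 0.057 0.062] xy@med [[0.499 0.298 0.058]]
bottle 516 1.211 [ 0.527 -0.12   0.11 ] [ 0.387 -0.149  0.032] [0.559 0.103 1.211]
jar 781 1.211 [0.597 0.027 0.086] [ 0.387 -0.006  0.033] [0.63  0.103 1.211]
cup 289 1.211 [0.421 0.061 0.058] [0.387 0.032 0.03 ] [0.452 0.103 1.211]
serum 203 1.211 [ 0.61  -0.189  0.066] [ 0.387 -0.212  0.03 ] [0.629 0.103 1.211]
basket 22 1.211 [0.512 0.232 0.05 ] [0.387 0.103 0.03 ] [0.57  0.297 1.211]
pinkcap 226 1.211 [ 0.44  -0.088  0.046] [ 0.387 -0.106  0.031] [0.459 0.103 1.211]
rim rect ((539.9517822265625, 258.9300231933594), (178.3334197998047, 238.9638671875), 0.1594666838645935) 2004
bottle side [ 0.51475244 -0.14220543  0.11695014] [ 0.54214413 -0.11261932  0.15074945] 127
body [ 0.50238691 -0.15397682  0.02012142] [ 0.66906664 -0.00510525  0.08483023]
oven [[ 0.462 -0.15   0.101]
 [ 0.617 -0.146  0.107]
 [ 0.626  0.015  0.226]]
```

View pics/c1.png

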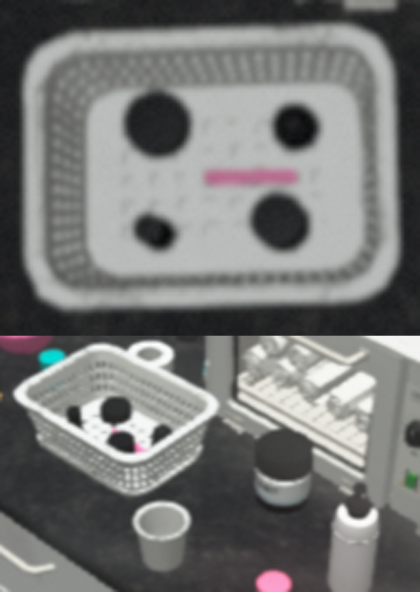

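Candidates by pixel in the top view, with measured height of the top:

| Pixel | Height | What it is |
|---|---|---|
| (207,187) | 27 mm, wide | screw cap |
| (246,188) | 37 mm, small | dome cap |
| (206,218) | 58 mm, slim | slim cap |
| (242,215) | 51 mm, 37 mm across, flat-topped | **overcap** (expected 50 mm) |
| (149,186) turquoise, (376,241) pink | | look-alikes, left alone |

The crop shows the flat disc at lower right of the basket. Its offset from the basket middle is (-36,-42) mm, which agrees with the description. Moving over it.

Emit:
drive_tool([
  [0, 0, 0, 0, 0, -6.7, 0.4],
  [0, 0, 0, 0, 0, -6.7, 0.4],
  [0, 0, 0, 0, 0, -6.7, 0.4],
], newtons=60)

```text
t: 0.45
tcp_pos: [0.2152, 0.5865, 0.2449]
tool_rot: [-0.002, 1.0, -0.0, -0.0]
force: [0.1, -0.1, 0.3]
finger_gap: 0.698
gripper_force: 0.0
```

Emit:
drive_tool([
  [-0.032, -0.041, 0, 0, 0, 0, 0.4],
  [-0.032, -0.041, 0, 0, 0, 0, 0.4],
  [-0.032, -0.041, 0, 0, 0, 0, 0.4],
  [-0.032, -0.041, 0, 0, 0, 0, 0.4],
  [-0.032, -0.041, 0, 0, 0, 0, 0.4],
  [-0.032, -0.041, 0, 0, 0, 0, 0.4],
  [-0.032, -0.041, 0, 0, 0, 0, 0.4],
  [-0.032, -0.041, 0, 0, 0, 0, 0.4],
  [-0.032, -0.041, 0, 0, 0, 0, 0.4],
  [0, 0, 0, 0, 0, 0, 0.4],
])

```text
t: 1.45
tcp_pos: [0.4964, 0.227, 0.2453]
tool_rot: [0.004, 1.0, -0.001, 0.002]
force: [0.2, 0.2, 0.3]
finger_gap: 0.694
gripper_force: 0.0
```

```bash
python3 - <<'E'
from h import *
st=manip.sense(); print(st["tcp_pos"],st["tool_rot"],st["finger_gap"],st["t"],st["q"])
s=shot("wrist"); cv2.imwrite("pics/w1.png",s["image"][:,:,::-1])
g=cv2.cvtColor(s["image"],cv2.COLOR_RGB2HSV)[...,2]; m=(g<60).astype(np.uint8)
P=cloud(s); n,l,stt,c=cv2.connectedComponentsWithStats(m)
for i in range(1,n):
    if stt[i,4]>300:
        k=l==i; z=np.percentile(P[k][:,2],[10,50,90]).round(3); print(c[i].round(1),stt[i],z)
        t=k&(abs(P[...,2]-.05)<.006)
        if t.sum()>200:
            (cn,_)=cv2.findContours(t.astype(np.uint8),0,2); cn=max(cn,key=cv2.contourArea); e=cv2.fitEllipse(cn); print(e,plane(s,e[0],.05))
E
```

```text
[0.49642002 0.22702828 0.24534794] [ 4.10743355e-03  9.99989825e-01 -6.61866994e-04  1.74355228e-03] 0.6943315106927257 1.45 [ 0.22526174  0.42016877  1.63376998 -0.00235483  1.08456023 -1.33622249]
[205.7  22.6] [149  20 114   6 406] [-0.783 -0.767 -0.761]
[272.1 233.2] [     0     42    560    378 143878] [0.    0.002 0.316]
[273.4 189.3] [ 256  169   35   41 1127] [0.043 0.051 0.052]
((273.0988464355469, 191.22152709960938), (33.9384880065918, 36.220909118652344), 166.8673095703125) [[0.5031061  0.21984733 0.05      ]]
[356.4 184.2] [343 171  28  27 501] [0.028 0.059 0.06 ]
[266.2 243.4] [254 229  26  30 610] [0.016 0.033 0.038]
```

View pics/w1.png

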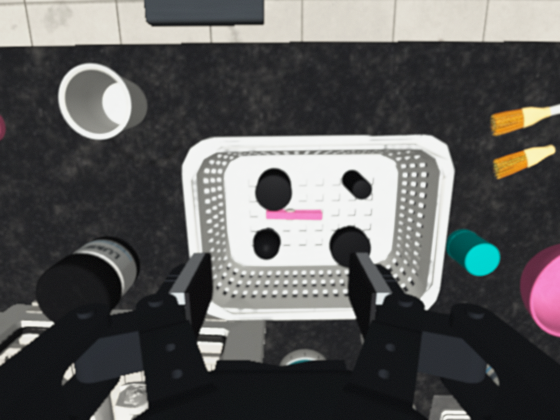

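Wrist view: the overcap is at (273,190), top height 50 mm, upright. The slim cap is at (356,184), the dome cap at (266,243) and the screw cap at (350,246). Wrist and top fixes agree to 3 mm. Descending partway and re-measuring at rest.

Emit:
drive_tool([
  [0, 0, 0.025, 0, 0, 0, 0.4],
  [0, 0, 0.025, 0, 0, 0, 0.4],
  [0, 0, 0.025, 0, 0, 0, 0.4],
  [0, 0, 0.02, 0, 0, 0, 0.4],
  [0, 0, 0, 0, 0, 0, 0.4],
  [0, 0, 0, 0, 0, 0, 0.4],
  [0, 0, 0, 0, 0, 0, 0.4],
])

```text
t: 2.2
tcp_pos: [0.4923, 0.2324, 0.1514]
tool_rot: [0.0, 1.0, 0.0, 0.001]
force: [0.0, 0.3, 0.6]
finger_gap: 0.697
gripper_force: 0.0
```

```bash
python3 - <<'E'
from h import *
st=manip.sense(); print(st["tcp_pos"],st["tool_rot"],st["finger_gap"],st["t"])
s=shot("wrist"); cv2.imwrite("pics/w2.png",s["image"][:,:,::-1])
g=cv2.cvtColor(s["image"],cv2.COLOR_RGB2HSV)[...,2]; P=cloud(s)
t=((g<60)&(abs(P[...,2]-.05)<.006)).astype(np.uint8)
n,l,stt,c=cv2.connectedComponentsWithStats(t)
for i in range(1,n):
    if stt[i,4]>300:
        cn=max(cv2.findContours((l==i).astype(np.uint8),0,2)[0],key=cv2.contourArea); e=cv2.fitEllipse(cn); print(e,plane(s,e[0],.05),np.median(P[l==i],0),P[l==i].min(0),P[l==i].max(0))
E
```

```text
[0.49226126 0.23244297 0.15139981] [7.29504734e-05 9.99999501e-01 2.89212942e-04 9.53335812e-04] 0.6970833131101573 2.2
((262.064453125, 227.2334747314453), (48.443607330322266, 49.560760498046875), 172.49484252929688) [[0.50319725 0.21949515 0.05      ]] [0.50289985 0.21955045 0.05126709] [0.48627869 0.20223149 0.0440186 ] [0.5219643  0.23651026 0.05332841]
```

Emit:
drive_tool([
  [-0.0055, -0.007, 0, 0, 0, 0, 0.4],
  [-0.0055, -0.0065, 0, 0, 0, 0, 0.4],
  [0, 0, 0.022, 0, 0, 0, 0.4],
  [0, 0, 0.025, 0, 0, 0, 0.4],
  [0, 0, 0.025, 0, 0, 0, 0.4],
  [0, 0, 0.025, 0, 0, 0, 0.4],
  [0, 0, 0.015, 0, 0, 0, 0.4],
  [0, 0, 0.01, 0, 0, 0, 0.4],
  [0, 0, 0, 0, 0, 0, 0.4],
  [0, 0, 0, 0, 0, 0, 0.4],
])

```text
t: 3.25
tcp_pos: [0.5035, 0.218, 0.0288]
tool_rot: [0.001, 1.0, 0.0, 0.0]
force: [0.8, 0.4, -0.5]
finger_gap: 0.696
gripper_force: 0.0
```

Emit:
drive_tool([
  [0, 0, 0, 0, 0, 0, -1],
  [0, 0, 0, 0, 0, 0, -1],
  [0, 0, 0, 0, 0, 0, -1],
  [0, 0, 0, 0, 0, 0, -1],
  [0, 0, 0, 0, 0, 0, -1],
  [0, 0, 0, 0, 0, 0, -1],
], newtons=60)

```text
t: 3.85
tcp_pos: [0.5037, 0.2184, 0.0295]
tool_rot: [0.0, 1.0, 0.0, 0.001]
force: [-0.4, -1.0, 5.2]
finger_gap: 0.42
gripper_force: 60.0
```

Emit:
drive_tool([
  [0, 0, -0.01, 0, 0, 0, -1],
  [0, 0, -0.025, 0, 0, 0, -1],
  [0, 0, -0.03, 0, 0, 0, -1],
  [0, 0, -0.03, 0, 0, 0, -1],
  [0, 0, -0.03, 0, 0, 0, -1],
  [0, 0, -0.03, 0, 0, 0, -1],
  [0, 0, -0.03, 0, 0, 0, -1],
  [0, 0, -0.03, 0, 0, 0, -1],
  [0, 0, 0, 0, 0, 0, -1],
  [0, 0, 0, 0, 0, 0, -1],
])

```text
t: 4.85
tcp_pos: [0.5026, 0.2182, 0.2442]
tool_rot: [0.0, 1.0, 0.0, 0.001]
force: [0.1, -0.8, 0.1]
finger_gap: 0.418
gripper_force: 59.8
```

Emit:
drive_tool([
  [-0.005, -0.02, 0, 0, 0, 0, -1],
  [-0.007, -0.03, 0, 0, 0, 0, -1],
  [-0.007, -0.03, 0, 0, 0, 0, -1],
  [-0.007, -0.03, 0, 0, 0, 0, -1],
  [-0.007, -0.03, 0, 0, 0, 0, -1],
  [-0.007, -0.03, 0, 0, 0, 0, -1],
  [-0.007, -0.03, 0, 0, 0, 0, -1],
  [-0.007, -0.03, 0, 0, 0, 0, -1],
  [-0.003, -0.018, 0, 0, 0, 0, -1],
  [0, 0, 0, 0, 0, 0, -1],
])

```text
t: 5.85
tcp_pos: [0.5591, -0.032, 0.2416]
tool_rot: [0.002, 1.0, 0.0, -0.001]
force: [0.2, -0.7, -0.8]
finger_gap: 0.421
gripper_force: 59.9
```

Emit:
drive_tool([
  [0, 0, 0, 0, 0, 0, -1],
  [0, 0, 0, 0, 0, 0, -1],
  [0, 0, 0, 0, 0, 0, -1],
  [0, 0, 0, 0, 0, 0, -1],
])

```text
t: 6.25
tcp_pos: [0.5593, -0.0289, 0.2433]
tool_rot: [-0.0, 1.0, 0.0, -0.0]
force: [-0.3, -0.1, -0.0]
finger_gap: 0.423
gripper_force: 59.9
```

```bash
python3 - <<'E'
from h import *
import pickle
st=manip.sense(); print(st["tcp_pos"],st["tool_rot"],st["finger_gap"],st["gripper_force"],st["t"])
for n in("wrist","side","top"):
    s=shot(n); pickle.dump(s,open(n+"2.pkl","wb"))
    if n=="wrist": a=s["image"][:,:,::-1]
    if n=="side": b=cv2.resize(s["image"][130:300,250:420,::-1],(420,420))
cv2.imwrite("pics/w3.png",cv2.resize(np.hstack([a,b]),(800,343)))
s=pickle.load(open("wrist2.pkl","rb"));P=cloud(s)
for lo,hi in((.100,.113),(.142,.153)):
    m=((abs(P[...,0]-.527)<.05)&(abs(P[...,1]+.125)<.04)&(P[...,2]>lo)&(P[...,2]<hi)); m[300:]=0
    Q=P[m]; print(m.sum(), Q.min(0).round(4),Q.max(0).round(4),np.median(Q,0).round(4)) if m.any() else print("none")
    if m.sum()>60:
        cn=max(cv2.findContours(m.astype(np.uint8),0,2)[0],key=cv2.contourArea); e=cv2.fitEllipse(cn); print(e,plane(s,e[0],np.median(Q[:,2])))
E
```

```text
[ 0.55933211 -0.02885439  0.24327945] [-2.31240501e-04  9.99999958e-01  1.03306406e-04 -1.44254893e-04] 0.42303852131534697 59.86302919161972 6.25
1421 [ 0.5083 -0.1478  0.1   ] [ 0.5539 -0.103   0.113 ] [ 0.5242 -0.1148  0.1106]
((156.5594024658203, 164.40411376953125), (54.352088928222656, 59.359825134277344), 91.12824249267578) [[ 0.52987918 -0.12399164  0.1105575 ]]
539 [ 0.5231 -0.1357  0.1422] [ 0.5397 -0.1181  0.1509] [ 0.5307 -0.125   0.1487]
((135.40731811523438, 174.22012329101562), (24.179080963134766, 26.77606201171875), 104.59751892089844) [[ 0.53072725 -0.12496066  0.14869295]]
```

View pics/w3.png

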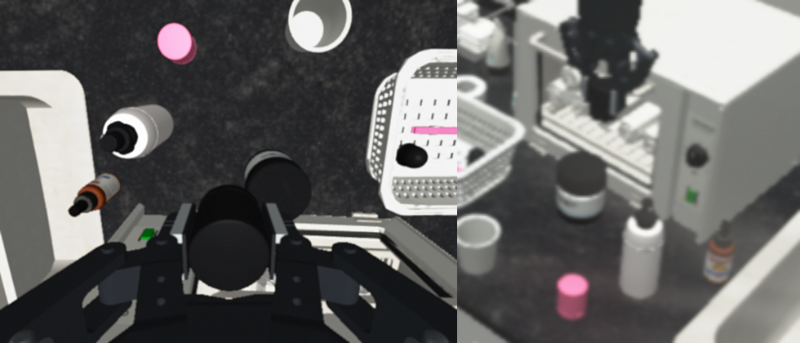

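The wrist view shows the bottle's spray head at (135,174) full-resolution, and the overcap held upright between the pads. The side view confirms the cap in the gripper and the bottle standing. Next, the held cap measured in all three views against the bottle.

```bash
python3 - <<'E'
from h import *
import pickle
def fit(n,s,c,r,lo,hi,zp=None):
    P=cloud(s); m=(np.hypot(P[...,0]-c[0],P[...,1]-c[1])<r)&(P[...,2]>lo)&(P[...,2]<hi)
    g=cv2.cvtColor(s["image"],cv2.COLOR_RGB2GRAY)
    m=m.astype(np.uint8); k,l,st,_=cv2.connectedComponentsWithStats(m)
    if k<2: return print(n,"none")
    i=1+st[1:,4].argmax(); m=l==i; Q=P[m]
    cn=max(cv2.findContours(m.astype(np.uint8),0,2)[0],key=cv2.contourArea); 
    e=cv2.fitEllipse(cn) if len(cn)>4 else None
    print(n,m.sum(),"med",np.median(Q,0).round(4),"mid",((Q.min(0)+Q.max(0))/2).round(4),"ext",np.ptp(Q,axis=0).round(4),e and plane(s,e[0],zp or np.median(Q[:,2])).round(4), e)
for n in("wrist2","top2","side2"):
    s=pickle.load(open(n+".pkl","rb"))
    fit(n+" captop",s,(.559,-.029),.022,.255,.28)
    fit(n+" head",s,(.530,-.125),.014,.142,.156)
    fit(n+" ledge",s,(.530,-.125),.03,.104,.115,.11)
fit("top0 cap",pickle.load(open("top.pkl","rb")),(.504,.218),.025,.042,.058)
E
```

```text
wrist2 captop 9292 med [ 0.5571 -0.0292  0.2651] mid [ 0.5609 -0.0292  0.2654] ext [0.0378 0.0413 0.0208] [[ 0.5575 -0.0292  0.2651]] ((280.2820129394531, 306.263916015625), (98.1543960571289, 121.49920654296875), 90.27369689941406)
wrist2 head 539 med [ 0.5307 -0.125   0.1487] mid [ 0.5314 -0.1269  0.1465] ext [0.0166 0.0176 0.0087] [[ 0.5307 -0.125   0.1487]] ((135.40731811523438, 174.22012329101562), (24.179080963134766, 26.77606201171875), 104.59751892089844)
wrist2 ledge 1249 med [ 0.5242 -0.1157  0.1108] mid [ 0.5309 -0.1259  0.1093] ext [0.0432 0.0438 0.0105] [[ 0.5307 -0.1258  0.11  ]] ((154.5649871826172, 165.33489990234375), (52.12393569946289, 56.7646369934082), 93.57721710205078)
top2 captop 3 med [ 0.5477 -0.0196  0.2572] mid [ 0.5474 -0.02    0.2588] ext [0.0019 0.0037 0.004 ] None None
top2 head 46 med [ 0.5324 -0.1267  0.1487] mid [ 0.5328 -0.1273  0.1472] ext [0.0136 0.0163 0.0096] [[ 0.5326 -0.1272  0.1487]] ((401.28070068359375, 192.97682189941406), (6.630458354949951, 7.673392295837402), 89.97478485107422)
top2 ledge 54 med [ 0.5489 -0.1178  0.1104] mid [ 0.5462 -
[... 381 characters left out ...]
469), 157.2452850341797)
side2 head 30 med [ 0.5288 -0.1289  0.1472] mid [ 0.5279 -0.1275  0.1466] ext [0.0171 0.0157 0.0088] [[ 0.5273 -0.1286  0.1472]] ((343.4267578125, 230.31378173828125), (5.269349575042725, 6.079741954803467), 79.39888763427734)
side2 ledge 115 med [ 0.5202 -0.1363  0.1091] mid [ 0.5268 -0.1294  0.1096] ext [0.0393 0.0446 0.0107] [[ 0.5252 -0.1311  0.11  ]] ((342.4358215332031, 242.3522491455078), (10.791419982910156, 17.31816864013672), 102.751953125)
top0 cap 211 med [0.5068 0.2182 0.0508] mid [0.5073 0.2184 0.0494] ext [0.0372 0.037  0.014 ] [[0.5068 0.2178 0.0508]] ((241.2283935546875, 214.01475524902344), (15.49631118774414, 15.79702377319336), 137.83523559570312)
```

Emit:
drive_tool([
  [0.007, -0.024, 0, 0, 0, 0, -1],
  [0.007, -0.024, 0, 0, 0, 0, -1],
  [0.007, -0.024, 0, 0, 0, 0, -1],
  [0.006, -0.024, 0, 0, 0, 0, -1],
  [0, 0, 0.02, 0, 0, 0, -1],
  [0, 0, 0.02, 0, 0, 0, -1],
  [0, 0, 0.012, 0, 0, 0, -1],
  [0, 0, 0, 0, 0, 0, -1],
  [0, 0, 0, 0, 0, 0, -1],
  [0, 0, 0, 0, 0, 0, -1],
])

```text
t: 7.4
tcp_pos: [0.5332, -0.1259, 0.1922]
tool_rot: [0.0, 1.0, -0.0, 0.001]
force: [0.1, 1.1, -0.0]
finger_gap: 0.422
gripper_force: 59.9
```

```bash
python3 - <<'E'
from h import *
import pickle
st=manip.sense(); print(st["tcp_pos"],st["tool_rot"],st["force"],st["t"])
s=shot("side"); pickle.dump(s,open("side3.pkl","wb")); t=shot("top");w=shot("wrist");pickle.dump(w,open("wrist3.pkl","wb"))
b=cv2.resize(s["image"][190:290,300:400,::-1],(560,560),interpolation=cv2.INTER_CUBIC)
a=cv2.resize(w["image"][:,:,::-1],(240,180)); c=cv2.resize(t["image"][150:240,350:440,::-1],(240,240))
cv2.imwrite("pics/s3.png",np.hstack([b,np.vstack([a,c,np.zeros((140,240,3),np.uint8)])]))
# project expected axis points into side view
def proj(s,p):
    q=(np.array(p)-s["T"][:3,3])@s["T"][:3,:3]; x=np.array([q[:,0]/-q[:,2],-q[:,1]/-q[:,2],np.ones(len(q))]).T
    return cv2.projectPoints(x,np.zeros(3),np.zeros(3),s["K"],np.array([s["k1"],0,0,0.]))[0][:,0]
x,y,z=st["tcp_pos"]
print("crop px tcp-axis",(proj(s,[[x-.002,y,.11],[x-.002,y,.148],[x-.002,y,.166],[x-.002,y,.18]])-[300,190])*5.6)
E
```

```text
[ 0.53324544 -0.12590023  0.1921861 ] [ 2.46138127e-04  9.99999502e-01 -4.17032871e-04  8.72846668e-04] [ 0.14719226  1.08262684 -0.02632082] 7.4
crop px tcp-axis [[235.93643744 281.51716506]
 [243.38928095 217.47855136]
 [247.02576134 186.21688609]
 [249.90308665 161.47437255]]
```

View pics/s3.png

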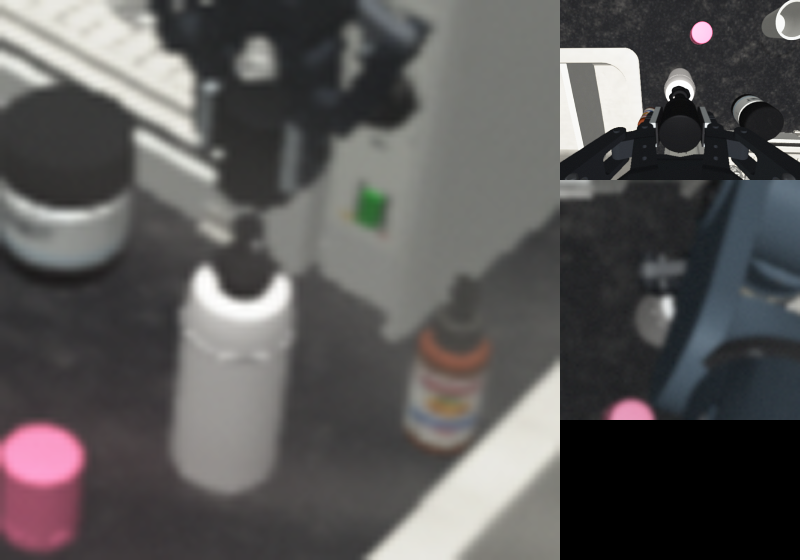

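The side crop shows the cap's axis near (253,185) and the spray head near (248,220), on the projected vertical line to within about 1 pixel of the original image. The wrist inset shows cap and bottle in line. One numeric check of ledge and cap in this same wrist picture:

```bash
python3 - <<'E'
from h import *
import pickle
from scipy.optimize import least_squares
s=pickle.load(open("wrist3.pkl","rb")); P=cloud(s)
def circ(Q,r0):
    f=least_squares(lambda p:np.hypot(Q[:,0]-p[0],Q[:,1]-p[1])-r0,[.53,-.125],loss="soft_l1",f_scale=.001); return f.x.round(4),np.abs(f.fun).mean().round(5),len(Q)
X,Y,Z=P[...,0],P[...,1],P[...,2]; near=np.hypot(X-.53,Y+.125)<.035
# body side surface (cylinder, r=25) and cap side (r=18.5), both facing the camera (-x)
body=near&(Z>.04)&(Z<.088); print("body",circ(P[body],.025))
cap=near&(Z>.18)&(Z<.206)&(np.hypot(X-.531,Y+.126)<.022); print("capside",cap.sum()); 
if cap.sum()>30: print(circ(P[cap],.0185))
top=near&(Z>.209)&(Z<.219)&(np.hypot(X-.531,Y+.126)<.021)
for nm,m in(("top",top),("ledge",near&(Z>.108)&(Z<.113))):
    cn=max(cv2.findContours(m.astype(np.uint8),0,2)[0],key=cv2.contourArea); e=cv2.fitEllipse(cn); Q=P[m]
    print(nm,plane(s,e[0],np.median(Q[:,2])).round(4),Q.min(0).round(4),Q.max(0).round(4),m.sum())
E
```

```text
body (array([ 0.5313, -0.1273]), np.float64(9e-05), 459)
capside 2415
(array([ 0.5346, -0.1263]), np.float64(0.00077), 2415)
top [[ 0.5321 -0.1262  0.2141]] [ 0.5157 -0.1461  0.209 ] [ 0.5519 -0.1058  0.219 ] 8281
ledge [[ 0.5301 -0.127   0.111 ]] [ 0.5095 -0.1485  0.108 ] [ 0.543  -0.106   0.1129] 1299
```

Emit:
drive_tool([
  [0.001, -0.001, 0, 0, 0, 0, -1],
  [0, 0, 0.01, 0, 0, 0, -1],
  [0, 0, 0.01, 0, 0, 0, -1],
  [0, 0, 0.008, 0, 0, 0, -1],
  [0, 0, 0.006, 0, 0, 0, -1],
  [0, 0, 0.005, 0, 0, 0, -1],
  [0, 0, 0, 0, 0, 0, -1],
  [0, 0, 0, 0, 0, 0, -1],
], newtons=80)

```text
t: 8.35
tcp_pos: [0.5316, -0.1269, 0.1522]
tool_rot: [0.0, 1.0, 0.0, -0.0]
force: [-0.7, -0.4, -0.2]
finger_gap: 0.418
gripper_force: 80.6
```

Emit:
drive_tool([
  [0, 0, 0.001, 0, 0, 0, -1],
  [0, 0, 0.001, 0, 0, 0, -1],
  [0, 0, 0.001, 0, 0, 0, -1],
  [0, 0, 0.001, 0, 0, 0, -1],
  [0, 0, 0, 0, 0, 0, -1],
])

```text
t: 8.85
tcp_pos: [0.5313, -0.1268, 0.1483]
tool_rot: [0.0, 1.0, 0.0, -0.0]
force: [0.1, -0.1, -0.6]
finger_gap: 0.419
gripper_force: 80.6
```

Emit:
drive_tool([
  [0, 0, 0.001, 0, 0, 0, -1],
  [0, 0, 0.001, 0, 0, 0, -1],
  [0, 0, 0, 0, 0, 0, -1],
])

```text
t: 9.15
tcp_pos: [0.532, -0.127, 0.147]
tool_rot: [0.001, 1.0, -0.0, 0.001]
force: [-0.1, -0.0, 5.1]
finger_gap: 0.418
gripper_force: 81.4
```

```bash
python3 - <<'E'
from h import *
st=manip.sense(); print(st["tcp_pos"],st["force"],st["ft_torque"])
s=shot("side"); b=cv2.resize(s["image"][190:290,300:400,::-1],(560,560),interpolation=cv2.INTER_CUBIC)
cv2.imwrite("pics/s4.png",b)
E
```

```text
[ 0.53196208 -0.12701113  0.14697324] [-0.06617404 -0.00630878  5.1268701 ] [ 0.0322767   0.12927499 -0.03697993]
```

View pics/s4.png

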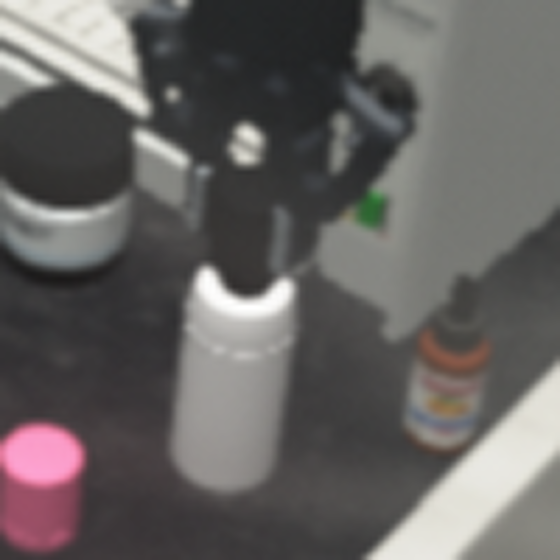

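The side view shows the cap over the spray head and the bottle upright, rim at about (243,285). Contact came with the rim about 12 mm above the ledge, which is the lugs. Pressing.

Emit:
drive_tool([
  [0, 0, 0.001, 0, 0, 0, -1],
  [0, 0, 0.001, 0, 0, 0, -1],
  [0, 0, 0, 0, 0, 0, -1],
])

```text
t: 9.5
tcp_pos: [0.5324, -0.1272, 0.1456]
tool_rot: [0.001, 1.0, -0.001, 0.001]
force: [-0.4, 0.9, 9.2]
finger_gap: 0.415
gripper_force: 81.7
```

Emit:
drive_tool([
  [0, 0, 0.001, 0, 0, 0, -1],
  [0, 0, 0.001, 0, 0, 0, -1],
  [0, 0, 0, 0, 0, 0, -1],
])

```text
t: 9.8
tcp_pos: [0.5318, -0.1269, 0.1427]
tool_rot: [0.001, 1.0, -0.0, 0.001]
force: [-0.2, -0.0, 0.7]
finger_gap: 0.414
gripper_force: 80.9
```

Emit:
drive_tool([
  [0, 0, 0.001, 0, 0, 0, -1],
  [0, 0, 0.001, 0, 0, 0, -1],
  [0, 0, 0, 0, 0, 0, -1],
])

```text
t: 10.1
tcp_pos: [0.5309, -0.1266, 0.1394]
tool_rot: [0.0, 1.0, 0.0, -0.001]
force: [0.8, -0.6, -1.4]
finger_gap: 0.417
gripper_force: 80.5
```

The click shows: force rose to 9 N or more and then dropped. Going on to the ledge, then a firm hold.

Emit:
drive_tool([
  [0, 0, 0.001, 0, 0, 0, -1],
  [0, 0, 0.001, 0, 0, 0, -1],
  [0, 0, 0.001, 0, 0, 0, -1],
  [0, 0, 0.001, 0, 0, 0, -1],
])

```text
t: 10.5
tcp_pos: [0.5315, -0.1268, 0.1362]
tool_rot: [0.0, 1.0, 0.0, -0.0]
force: [0.2, 1.0, -0.1]
finger_gap: 0.412
gripper_force: 80.6
```

Emit:
drive_tool([
  [0, 0, 0.001, 0, 0, 0, -1],
  [0, 0, 0.001, 0, 0, 0, -1],
  [0, 0, 0.001, 0, 0, 0, -1],
])

```text
t: 10.8
tcp_pos: [0.5316, -0.1267, 0.1356]
tool_rot: [0.0, 1.0, -0.0, 0.0]
force: [-4.9, 3.0, 21.6]
finger_gap: 0.417
gripper_force: 83.3
```

Emit:
drive_tool([
  [0, 0, 0.001, 0, 0, 0, -1],
  [0, 0, 0, 0, 0, 0, -1],
  [0, 0, 0, 0, 0, 0, -1],
  [0, 0, 0, 0, 0, 0, -1],
  [0, 0, 0, 0, 0, 0, -1],
  [0, 0, 0, 0, 0, 0, -1],
  [0, 0, 0, 0, 0, 0, -1],
])

```text
t: 11.5
tcp_pos: [0.5318, -0.1267, 0.1356]
tool_rot: [0.0, 1.0, -0.0, 0.001]
force: [-5.3, 2.1, 20.6]
finger_gap: 0.415
gripper_force: 83.5
```

Emit:
drive_tool([
  [0, 0, 0, 0, 0, 0, -1],
  [0, 0, 0, 0, 0, 0, -1],
  [0, 0, 0, 0, 0, 0, -1],
  [0, 0, 0, 0, 0, 0, -1],
  [0, 0, 0, 0, 0, 0, -1],
  [0, 0, 0, 0, 0, 0, -1],
  [0, 0, 0, 0, 0, 0, -1],
])

```text
t: 12.2
tcp_pos: [0.5318, -0.1267, 0.1357]
tool_rot: [0.0, 1.0, -0.0, 0.001]
force: [-4.0, 3.1, 19.9]
finger_gap: 0.416
gripper_force: 83.5
```

Emit:
drive_tool([
  [0, 0, -0.002, 0, 0, 0, -1],
  [0, 0, -0.003, 0, 0, 0, -1],
  [0, 0, -0.005, 0, 0, 0, -1],
  [0, 0, -0.008, 0, 0, 0, -1],
  [0, 0, -0.012, 0, 0, 0, -1],
  [0, 0, -0.015, 0, 0, 0, -1],
  [0, 0, -0.015, 0, 0, 0, -1],
  [0, 0, -0.012, 0, 0, 0, -1],
  [0, 0, -0.008, 0, 0, 0, -1],
  [0, 0, -0.005, 0, 0, 0, -1],
])

```text
t: 13.2
tcp_pos: [0.5317, -0.1269, 0.2183]
tool_rot: [0.0, 1.0, -0.0, 0.001]
force: [-0.4, -0.1, -2.2]
finger_gap: 0.414
gripper_force: 80.6
```

Emit:
drive_tool([
  [0, 0, -0.003, 0, 0, 0, -1],
  [0, 0, 0, 0, 0, 0, -1],
  [0, 0, 0, 0, 0, 0, -1],
  [0, 0, 0, 0, 0, 0, -1],
  [0, 0, 0, 0, 0, 0, -1],
  [0, 0, 0, 0, 0, 0, -1],
  [0, 0, 0, 0, 0, 0, -1],
  [0, 0, 0, 0, 0, 0, -1],
  [0, 0, 0, 0, 0, 0, -1],
])

```text
t: 14.1
tcp_pos: [0.5315, -0.1268, 0.2203]
tool_rot: [0.0, 1.0, 0.0, 0.0]
force: [0.6, 0.2, -3.3]
finger_gap: 0.418
gripper_force: 80.6
```

```bash
python3 - <<'E'
from h import *
st=manip.sense(); print(st["tcp_pos"],st["force"],st["qd"].round(3),st["t"])
s=shot("side"); cv2.imwrite("pics/s5.png",cv2.resize(s["image"][150:300,230:430,::-1],(800,600),interpolation=cv2.INTER_CUBIC))
E
```

```text
[ 0.53151537 -0.12683854  0.22030342] [ 0.62394669  0.22269658 -3.33651138] [-0.001 -0.001  0.001  0.     0.001  0.001] 14.1
```

View pics/s5.png

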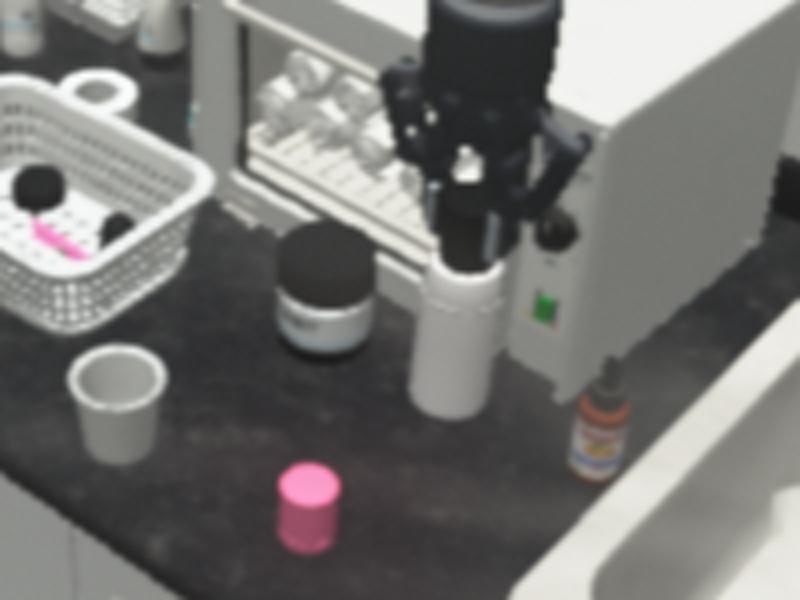

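The view shows the bottle hanging upright from its cap at about (455,330), clear of the worktop. The cup, jar and serum have not moved.

```bash
python3 -c "
from station import manip
print(manip.sign_off())"
```

```text
the job is handed in; nothing more can be done
None
```

The overcap clicked past the lugs and was held down on its ledge at about 20 N for 1.4 s, and the job was handed in at about 14 s with the bottle hanging upright by its cap, about 8 cm above the worktop and at rest.

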